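# Weigh a crate of bolts on the bench spring scale

### The job

Weigh the rectangular steel crate of bolts: hang it by its handle bar in both prongs of the bench scale's double hook, and let it down slowly so that the pointer never jerks. Let go only once the scale carries it, and leave it hanging free, upright and still with the pointer settled. The round pail is not wanted.

Things in the scene. Friction and masses are not known exactly. Their poses are not given: they have to be found in the camera images.
- crate: Open rectangular grey steel crate of bolts, 150 long (x) x 100 wide (y) x 60 high, 0.4 to 0.63 kg, with a rigid bail. Origin: centre of its underside, z up. A round pail with a bail, a bystander, swaps places with it. The crate fits the hook only with prongs passing through the open space under its bar: come from the hook's -y side, bar above the prong tips, then lower. Only bench lies below.
- crate_bar (a point): Centre of the crate's bar, 150 mm above its underside, 90 above its rim. The bar, 10 mm round, runs along x between two uprights 8 mm thick at x = +-75 mm, y = 0. On its middle is a flat-sided wooden grip, 44 long (x) x 16 thick (y) x 22 high, centred here: grasp that from above, closing along y. On the hook it lies between the prongs.
- hook_seat (a point): Bar centre when hung; moves with the hook; z 250 mm unloaded. Fixed grey stand, 415 high, placed anew each time. x across the prongs, +y level to the mast. Two 8 mm rods at x = +-42 mm end in U bends open upward: floor 20 wide, its top 5 mm below this point; sides flare up to y = +-24 mm, tops 24 above it, 40 clear. Tip at y = -28; at +y the rods run level, 24 above, to cross bar and mast, y 150 on.
- scale_hook (a joint): Travel of the sprung hook and pointer, m: 0 unloaded (top), grows downward, end stop 0.075. Spring 150 N/m, lightly damped; the crate settles it between 0.025 and 0.042. Crate let go with the spring slack: the pointer plunges at about 0.3 m/s, a jerk. Lowered by hand to 0.03 to 0.036 and then let go, it hardly moves.
Mind the look-alikes: they are no part of the job. What is shaped like the crate but pink or red is not meant.

How it is judged:
By the outcome, as a careful person would: the job done as asked, in the order asked, and still so for the second after the job is handed in, with the robot touching nothing.
It also fails if it takes over 48 s, if anything falls off the work surface, if the arm or the gripper's body presses on something with over 40 N, if the wrist force passes 120 N, or if a joint passes its speed limit or range.

### The arm

A 6-joint arm with a two-finger parallel gripper is mounted at the origin on the work surface. World frame = base frame: x ahead of the robot, y to its left, z up, the work surface at z = 0. Lengths are in m, angles in rad, forces in N, time in s.
With the tool pointing down it reaches from about 0.3 to 0.775 m from the base axis. Payload 14.6 kg.
Tool frame: the origin (TCP) lies between the finger pads; the fingertips stand 11 mm ahead of it and the grasp point (between the pads) lies 8 mm behind it; z points along the fingers, y is the direction in which the jaws open and shut (so a half turn about z gives the same grasp; the last joint's range is limited). The gripper opens to 85 mm and grips with 20 to 120 N. Pads are 22 mm wide; open, the fingers measure 114 mm over their backs; the gripper's body (76 mm by 85 mm) begins 54 mm behind the grasp point. The pads swing forward as they close: fully open they stand 13 mm farther back than shut.
Start: joints at [1.135, 0.3, 1.521, -0, 1.321, -0.067], TCP at [0.198, 0.513, 0.242] pointing down, gripper open.
Joint ranges: [-3.03, 3.03], [-0.79, 2.21], [0.23, 2.52], [-1.04, 4.18], [0, 3.07], [-2.55, 2.55]. Speed limits (rad/s): [2.22, 2.22, 2.57, 3.14, 3.14, 3.14].

### API

Orientations are given as a rotation vector (axis times angle).
In Python, from workcell import r gives the robot as it stands.
- The arm moves only by the tool drive_tool, never from a script. Its argument "steps" is a list of rows, each an object of numbers: "tx", "ty", "tz": the shift along the world's x, y, z in cm; "turn": the turn about the world's z in rad. A call has 1 to 12 rows; each row shifts and turns the pose as measured when the row begins; what a row does not reach is not made up. A row lasts 1/12 s, in which the tool goes at most 41.7 mm and 7.16 degrees, less where a joint would pass 70% of its speed; a pose out of reach is approached as far as the arm can. A call with a gripper value outside its range is refused whole. "jaw" is the opening, from 0 (shut) to 1 (fully open), set as the call begins (left out, the last holds). The fingers move at their own pace and stop on an object; the grip force is fixed at half the most. Time passes only in rows, so rows that do not move let the fingers close. It gives the time, the measured TCP pose, the force and the opening at its end, in the units of the state.
- r.get_obs(): the state, without advancing time (a new reading comes with each control period).
- r.get_image(name): name is "scene" or "top"; returns (picture, depth): 400x640x3 uint8, red, green, blue; 400x640 float32, m along the optical axis (not along the pixel's ray), 0 where there is no reading.
- r.camera_params(name): a dict with "mtx" (3x3 intrinsics, pixels), "eye" and "attitude" of the camera in the world. Camera axes: x right, y up, looking along -z (the intrinsics and any distortion apply to the point x, -y, -z); pixel columns grow to the right and rows downward; lengths in m; the calibration is good to about 2 mm. A picture is of the moment at which its call begins. camera_params takes no time and is no camera call.
- r.job_done(): hands the job in, once; it reports no verdict.
The state is a dict: "time_s": time; "joint_positions": joint angles; "joint_velocities": joint speeds; "effort": joint torques, N m; "tool_pos": TCP position; "ee_rot": TCP orientation; "ft_force": force on the tool from outside, world axes, zero at the start; "moment": the same for the moment, N m; "opening": finger opening in m.
Only numpy, scipy, OpenCV 4.12 (cv2) and the standard library are available. Lean on these libraries where they do the work, as an engineer would, in place of code of your own. Each camera call takes 0.05 s, during which the arm holds its last target.

## Working session

There is one attempt and no reset: what is moved stays moved. The work goes in short steps, Python scripts to look and compute and a tool call to move; the robot and the scene stay as the last step left them, time stands still between calls to the robot, and variables do not carry over. Pictures are saved under pics/ and viewed, and the job is handed in when it is done.

Besides the shell and the picture viewer there is one more tool, called after ">>>" as name([rows], argument=value, ...), one row to a line, values as JSON. drive_tool: Moves the arm, as the interface text tells. Its arguments: {"type":"object","properties":{"steps":{"type":"array","items":{"type":"object","properties":{"tx":{"type":"number"},"ty":{"type":"number"},"tz":{"type":"number"},"turn":{"type":"number"}}}},"jaw":{"type":"number"}},"required":["steps"]}

```bash
mkdir -p pics; cat > h.py <<'E'
import numpy as np, cv2
from scipy.spatial.transform import Rotation as R
from workcell import r
def snap(n,f):
    im,d=r.get_image(n); cv2.imwrite(f'pics/{f}.png',im[:,:,::-1]); np.save(f'pics/{f}.npy',d); return im,d
def cam(n):
    c=r.camera_params(n); a=np.array(c['attitude']);
    M=a if a.shape==(3,3) else R.from_rotvec(a).as_matrix()
    return c,np.array(c['mtx']),np.array(c['eye']),M
def w(n,u,v,z):
    c,K,e,M=cam(n); u,v,z=map(np.asarray,(u,v,z))
    x=(u-K[0,2])/K[0,0]*z; y=(v-K[1,2])/K[1,1]*z
    return np.stack([x,-y,-z],-1)@M.T+e
E
python3 - <<'E'
from h import *
for n in('scene','top'):
    print(n,r.camera_params(n)); snap(n,n+'1')
print(r.get_obs())
E
```

```text
scene {'mtx': array([[386.12678863,   0.        , 324.70653819],
       [  0.        , 386.12678863, 201.63417404],
       [  0.        ,   0.        ,   1.        ]]), 'eye': array([ 0.96964038, -0.73290606,  1.09420325]), 'attitude': array([0.67197719, 0.27102165, 0.6996863 ])}
top {'mtx': array([[367.69108329,   0.        , 321.029374  ],
       [  0.        , 367.69108329, 199.05077983],
       [  0.        ,   0.        ,   1.        ]]), 'eye': array([ 0.29453551, -0.14805068,  1.08465527]), 'attitude': array([ 0.09502798, -0.1486883 , -1.57623008])}
{'time_s': 0.1, 'joint_positions': array([ 1.13537683e+00,  3.00421128e-01,  1.52148900e+00, -8.80668390e-06,
        1.32071140e+00, -6.66177748e-02]), 'joint_velocities': array([ 0.00189636, -0.00279879, -0.00254136,  0.00176108,  0.00012579,
        0.00173982]), 'effort': array([ 1.41224569e-03, -5.44383681e+01, -3.62366867e+01, -3.51293625e-05,
        3.08298426e-03, -7.00160467e-05]), 'tool_pos': array([0.1982077 , 0.51284092, 0.24178767]), 'ee_rot': array([-5.75986050e-01, -3.08808812e+00,  1.56870873e-03]), 'ft_force': array([ 6.12926846e-04, -6.58853258e-01, -2.82644615e-01]), 'moment': array([-0.03601601, -0.00231875, -0.0425195 ]), 'opening': 0.08543603997403061}
```

View pics/scene1.png

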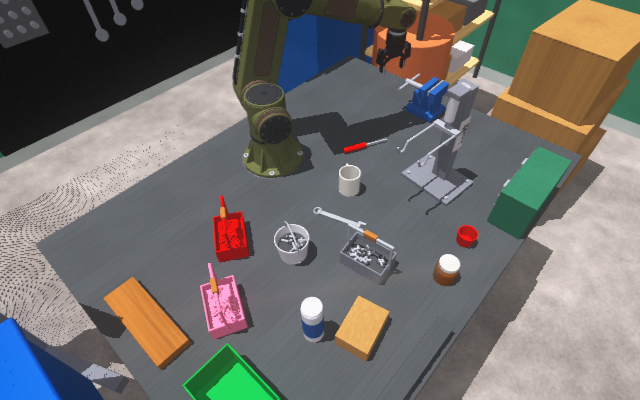

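View pics/top1.png

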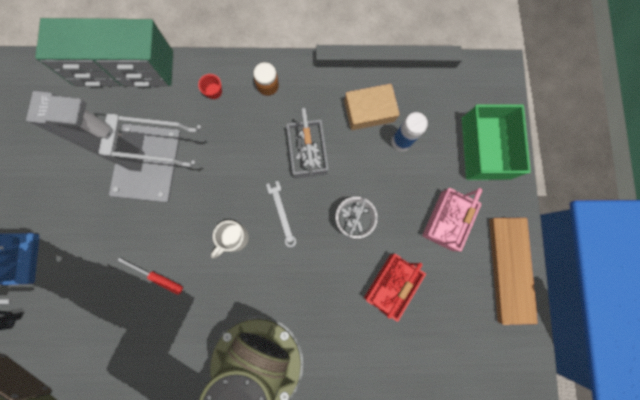

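```bash
python3 - <<'E'
import cv2,numpy as np
a=cv2.imread('pics/scene1.png')[190:290,310:420]; b=cv2.imread('pics/top1.png')[95:190,270:350]
c=cv2.imread('pics/scene1.png')[75:210,385:485]; d=cv2.imread('pics/top1.png')[80:210,20:220]
f=lambda i,w,h:cv2.resize(i,(w,h),interpolation=cv2.INTER_CUBIC)
cv2.imwrite('pics/c1.png',np.hstack([f(a,440,400),f(b,337,400)]))
cv2.imwrite('pics/c2.png',np.hstack([f(c,333,450),f(d,460,450)]))
E
```

```text
(no output)
```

View pics/c1.png

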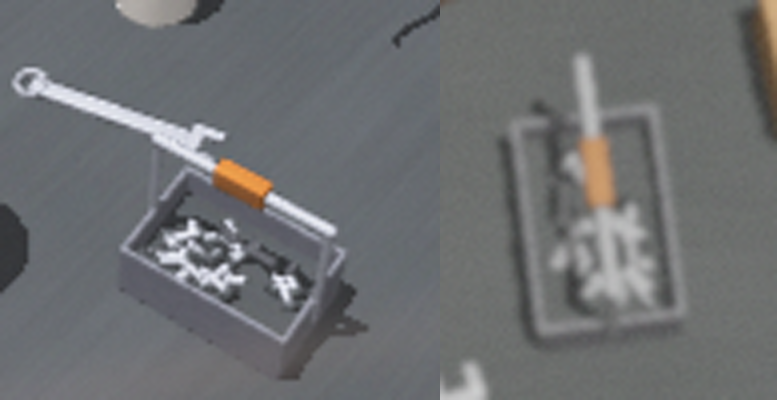

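View pics/c2.png

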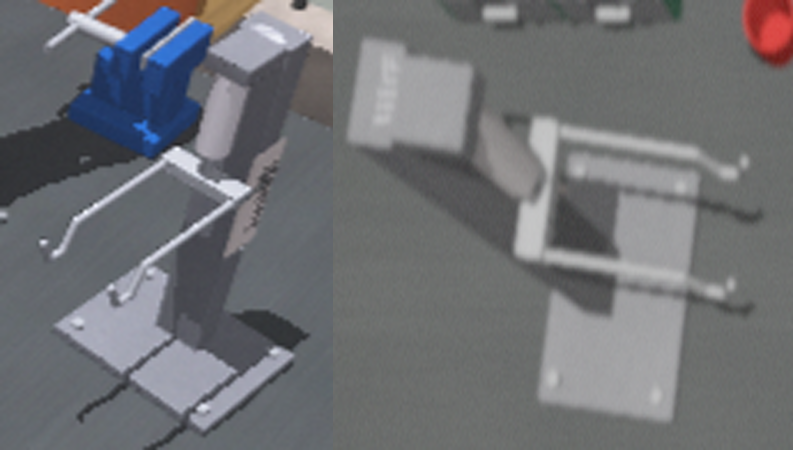

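```bash
python3 - <<'E'
from h import *
def onz(n,u,v,Z):
    c,K,e,M=cam(n); d=w(n,u,v,1.0)-e; return e+d*(Z-e[2])/d[2]
for n in('scene','top'):
    im=cv2.imread(f'pics/{n}1.png')[:,:,::-1].astype(int); D=np.load(f'pics/{n}1.npy')
    m=(im[...,0]-im[...,2]>60)&(im[...,0]-im[...,1]>25)
    b=(slice(215,255),slice(350,400)) if n=='scene' else (slice(115,155),slice(295,320))
    mm=np.zeros_like(m);mm[b]=m[b]; v,u=np.nonzero(mm)
    P=w(n,u,v,D[v,u]); print(n,'grip',len(u),u.mean(),v.mean(),P.mean(0),P.min(0),P.max(0))
    tops=P[P[:,2]>np.percentile(P[:,2],60)]; print(' tops',tops.mean(0))
    print(' onz',onz(n,u.mean(),v.mean(),.155))
# crop coordinates
S=lambda x,y:(310+x/4,190+y/4); T=lambda x,y:(270+x/4.2125,95+y/4.21)
for nm,p in dict(barL=(160,139),barR=(333,231)).items():
    u,v=S(*p);print(nm,u,v,onz('scene',u,v,.15))
for nm,p in dict(rimA=(512,122),rimB=(657,108),rimC=(683,318),rimD=(540,332)).items():
    u,v=T(p[0]-440,p[1]);print(nm,u,v,onz('top',u,v,.06))
for nm,p in dict(barTop=(584,60),gripT=(597,172)).items():
    u,v=T(p[0]-440,p[1]);print(nm,u,v,onz('top',u,v,.15))
S2=lambda x,y:(385+x/3.33,75+y/3.333); T2=lambda x,y:(20+(x-333)/2.3,80+y/3.4615)
D=np.load('pics/scene1.npy')
for nm,p,z in [('tip1',(44,243),.274),('bend1',(76,222),.274),('floor1',(57,253),.245),('root1',(165,158),.274),('tip2',(148,268),.274),('bend2',(150,275),.274),('floor2',(122,297),.245),('root2',(238,193),.274)]:
    u,v=S2(*p);i,j=int(round(v)),int(round(u));win=D[i-1:i+2,j-1:j+2]
    print(nm,u,v,onz('scene',u,v,z),w('scene',u,v,win[win>0].min()))
for nm,p,z in [('tip1',(744,160),.274),('bend1',(698,152),.274),('root1',(560,132),.274),('tip2',(730,285),.274),('root2',(548,253),.274),('bend2',(685,280),.274),('floor1',(730,174),.245),('floor2',(713,292),.245)]:
    u,v=T2(*p);print('T',nm,u,v,onz('top',u,v,z))
E
```

```text
scene grip 101 370.16831683168317 235.31683168316832 [ 0.61460575 -0.15713867  0.1650499 ] [ 0.5892626  -0.73290606  0.14162966] [ 0.96964038 -0.13842601  1.09420325]
 tops [ 0.61876848 -0.16399338  0.18403022]
 onz [ 0.61090725 -0.15088989  0.155     ]
top grip 86 307.01162790697674 135.3372093023256 [ 0.60731572 -0.14582232  0.16130247] [ 0.58680924 -0.15360222  0.15301502] [ 0.62838567 -0.1379738   0.16508662]
 tops [ 0.60525983 -0.14739741  0.16276416]
 onz [ 0.6094295  -0.14581069  0.155     ]
barL 350.0 224.75 [ 0.53859923 -0.15734666  0.15      ]
barR 393.25 247.75 [ 0.68646077 -0.13834108  0.15      ]
rimA 287.0919881305638 123.97862232779097 [ 0.67596719 -0.08793378  0.06      ]
rimB 321.513353115727 120.65320665083135 [ 0.68619394 -0.18814974  0.06      ]
rimC 327.68545994065283 170.53444180522564 [ 0.53691569 -0.20403689  0.06      ]
rimD 293.73887240356083 173.85985748218528 [ 0.52758437 -0.10718354  0.06      ]
barTop 304.1839762611276 109.25178147268409 [ 0.6836433  -0.13866483  0.15      ]
gripT 307.2700296735905 135.85510688836104 [ 0.60969942 -0.14647268  0.15      ]
[... 849 characters left out ...]
28998574 0.274     ] [0.61839262 0.27956608 0.28235498]
T tip1 198.69565217391306 126.22273580817566 [0.59080881 0.10032972 0.274     ]
T bend1 178.69565217391306 123.91159901776686 [0.59627827 0.14556977 0.274     ]
T root1 118.69565217391305 118.1337570417449 [0.60988075 0.28062316 0.274     ]
T tip2 192.60869565217394 162.33424815831287 [0.50626414 0.11050861 0.274     ]
T root2 113.47826086956522 153.08970099667772 [0.52802122 0.28618298 0.274     ]
T bend2 173.0434782608696 160.8897876643074 [0.50971842 0.153957   0.274     ]
T floor1 192.60869565217394 130.26722519139102 [0.59145687 0.12299772 0.245     ]
T floor2 185.21739130434784 164.35649284992056 [0.50906847 0.13649761 0.245     ]
```

```bash
cat >> h.py <<'E'
def fithook(n,D,z0=.25,x0=(.552,.128,-.115)):
    from scipy.optimize import least_squares
    v,u=np.nonzero(D>0); P=w(n,u,v,D[v,u])
    k=(abs(P[:,0]-.56)<.085)&(P[:,1]>.09)&(P[:,1]<.26)&(P[:,2]>z0-.02)&(P[:,2]<z0+.04); P=P[k]
    ys=np.array([[-28,24+4],[-24,24],[-10,-8],[10,-8],[24,24],[140,24]])/1000
    ys[0,1]=.026
    L=[]
    for a,b in zip(ys[:-1],ys[1:]): L.append(a+(b-a)*np.linspace(0,1,max(3,int(np.hypot(*(b-a))/.001)))[:,None])
    L=np.vstack(L)
    from scipy.spatial import cKDTree
    model=np.vstack([np.c_[np.full(len(L),s*.042),L] for s in(-1,1)]); tr=cKDTree(model)
    def f(p):
        c,s=np.cos(p[2]),np.sin(p[2]); q=P-[p[0],p[1],p[3]]
        q=np.c_[q[:,0]*c+q[:,1]*s,-q[:,0]*s+q[:,1]*c,q[:,2]]
        return tr.query(q)[0]-.003
    s=least_squares(f,[*x0,z0],loss='soft_l1',f_scale=.004)
    return s.x,len(P),np.median(abs(s.fun))
E
python3 - <<'E'
from h import *
for n in('scene','top'):
    D=np.load(f'pics/{n}1.npy'); print(n,fithook(n,D))
    v,u=np.nonzero(D>0);P=w(n,u,v,D[v,u])
    k=(abs(P[:,2]-.15)<.016)&(abs(P[:,0]-.61)<.09)&(abs(P[:,1]+.147)<.04);Q=P[k]
    A=np.polyfit(Q[:,0],Q[:,1],1);print('bar',k.sum(),A[0],np.polyval(A,.61),Q[:,0].min(),Q[:,0].max())
    k=(abs(P[:,2]-.057)<.008)&(abs(P[:,0]-.61)<.12)&(abs(P[:,1]+.147)<.08);Q=P[k][:,:2].astype(np.float32)
    print('rim',k.sum(),cv2.minAreaRect(Q))
E
```

```text
scene (array([ 0.55341417,  0.12630729, -0.11669986,  0.24689122]), 235, np.float64(0.0008591488459849007))
bar 242 0.12935336476904788 -0.15089629012806072 0.5300839937128498 0.6867609060039837
rim 342 ((0.6095585823059082, -0.14903442561626434), (0.1548236608505249, 0.10383506119251251), 7.90335750579834)
top (array([ 0.55078873,  0.12827995, -0.11531525,  0.24910294]), 515, np.float64(0.000790420618244417))
bar 264 0.12438270539143237 -0.14590689057177597 0.528891835448513 0.6861264015961711
rim 336 ((0.6052581071853638, -0.14678961038589478), (0.1542699635028839, 0.09975934028625488), 7.094658374786377)
```

Candidates (scene pixels): the grey crate (368,255), the red crate (231,235), the pink crate (222,303) and the round pail (292,243). The close crop shows grey steel, a rectangular box, bolts and an orange wooden grip, so I choose the grey crate. The two prongs of the hook are at scene (402,150) and (422,164).

>>> drive_tool([
  {"tx":1.0,"ty":-2.5,"tz":2.0,"turn":0.042},
  {"tx":1.5,"ty":-3.2,"tz":1.5,"turn":0.042},
  {"tx":1.5,"ty":-3.2,"tz":1.5,"turn":0.042},
  {"tx":1.5,"ty":-3.2,"tz":1.5,"turn":0.042},
  {"tx":1.5,"ty":-3.2,"tz":1.0,"turn":0.042},
  {"tx":1.5,"ty":-3.2,"tz":1.0,"turn":0.042},
  {"tx":1.5,"ty":-3.2,"tz":1.0,"turn":0.042},
  {"tx":1.5,"ty":-3.2,"tz":1.0,"turn":0.042},
  {"tx":1.5,"ty":-3.2,"turn":0.042},
  {"tx":1.5,"ty":-3.2,"turn":0.042},
  {"tx":1.5,"ty":-3.2,"turn":0.042},
  {"tx":1.5,"ty":-3.2,"turn":0.042},
], jaw=1)

```text
invalid input
```

>>> drive_tool([
  {"tx":1.0,"ty":-2.5,"tz":2.0,"turn":0.042},
  {"tx":1.5,"ty":-3.2,"tz":1.5,"turn":0.042},
  {"tx":1.5,"ty":-3.2,"tz":1.5,"turn":0.042},
  {"tx":1.5,"ty":-3.2,"tz":1.5,"turn":0.042},
  {"tx":1.5,"ty":-3.2,"tz":1.0,"turn":0.042},
  {"tx":1.5,"ty":-3.2,"tz":1.0,"turn":0.042},
  {"tx":1.5,"ty":-3.2,"tz":1.0,"turn":0.042},
  {"tx":1.5,"ty":-3.2,"tz":1.0,"turn":0.042},
  {"tx":1.5,"ty":-3.2,"tz":0.0,"turn":0.042},
  {"tx":1.5,"ty":-3.2,"tz":0.0,"turn":0.042},
  {"tx":1.5,"ty":-3.2,"tz":0.0,"turn":0.042},
  {"tx":1.5,"ty":-3.2,"tz":0.0,"turn":0.042},
])

```text
time_s: 1.1
tool_pos: [0.3727, 0.1208, 0.3469]
ee_rot: [-0.263, 3.129, -0.016]
ft_force: [-0.1, -0.1, -0.3]
opening: 0.0851
```

>>> drive_tool([
  {"tx":2.5,"ty":-2.9,"tz":-0.3,"turn":0.0},
  {"tx":2.5,"ty":-2.9,"tz":-0.3,"turn":0.0},
  {"tx":2.5,"ty":-2.9,"tz":-0.3,"turn":0.0},
  {"tx":2.5,"ty":-2.9,"tz":-0.3,"turn":0.0},
  {"tx":2.5,"ty":-2.9,"tz":-0.5,"turn":0.0},
  {"tx":2.5,"ty":-2.9,"tz":-0.5,"turn":0.0},
  {"tx":2.5,"ty":-2.9,"tz":-0.5,"turn":0.0},
  {"tx":2.5,"ty":-2.9,"tz":-0.5,"turn":0.0},
  {"tx":2.0,"ty":-2.0,"tz":-0.5,"turn":0.0},
  {"tx":0.0,"ty":0.0,"tz":0.0,"turn":0.0},
  {"tx":0.0,"ty":0.0,"tz":0.0,"turn":0.0},
])

```text
time_s: 2.02
tool_pos: [0.6005, -0.1539, 0.303]
ee_rot: [0.257, -3.129, 0.012]
ft_force: [-0.2, 0.4, 0.9]
opening: 0.0853
```

```bash
cat >> h.py <<'E'
def st():
    o=r.get_obs(); y=(R.from_rotvec(o['ee_rot']).as_matrix()[:,1]); z=R.from_rotvec(o['ee_rot']).as_matrix()[:,2]
    print(round(o['time_s'],2),o['tool_pos'].round(4),'yaw',round(np.arctan2(y[1],y[0]),4),'z',z.round(3),'F',o['ft_force'].round(2),'M',o['moment'].round(2),'op',round(o['opening'],4),'qd',abs(o['joint_velocities']).max().round(3))
E
python3 -c "from h import *;st()"
```

```text
2.02 [ 0.6005 -0.1539  0.303 ] yaw 1.7346 z [-0.002 -0.008 -1.   ] F [-0.18  0.42  0.92] M [-0.01  0.   -0.05] op 0.0853 qd 0.064
```

>>> drive_tool([
  {"tx":0.8,"ty":0.65,"tz":-1.0,"turn":-0.036},
  {"tx":0.0,"ty":0.0,"tz":-2.0,"turn":0.0},
  {"tx":0.0,"ty":0.0,"tz":-2.0,"turn":0.0},
  {"tx":0.0,"ty":0.0,"tz":-2.0,"turn":0.0},
  {"tx":0.0,"ty":0.0,"tz":-2.0,"turn":0.0},
  {"tx":0.0,"ty":0.0,"tz":-2.0,"turn":0.0},
  {"tx":0.0,"ty":0.0,"tz":-1.5,"turn":0.0},
  {"tx":0.0,"ty":0.0,"tz":0.0,"turn":0.0},
  {"tx":0.0,"ty":0.0,"tz":0.0,"turn":0.0},
])

```text
time_s: 2.77
tool_pos: [0.6052, -0.1407, 0.176]
ee_rot: [0.205, -3.134, 0.012]
ft_force: [0.7, 0.5, 0.2]
opening: 0.0856
```

```bash
python3 -c "
from h import *
st(); snap('top','top2'); snap('scene','scene2')
a=cv2.imread('pics/scene2.png')[170:290,310:430]; b=cv2.imread('pics/top2.png')[80:200,250:370]
f=lambda i:cv2.resize(i,(390,390),interpolation=cv2.INTER_CUBIC)
cv2.imwrite('pics/c3.png',np.hstack([f(a),f(b)]))"
```

```text
2.77 [ 0.6052 -0.1407  0.176 ] yaw 1.7012 z [ 0.    -0.008 -1.   ] F [0.75 0.46 0.18] M [ 0.02 -0.02 -0.02] op 0.0856 qd 0.029
```

View pics/c3.png

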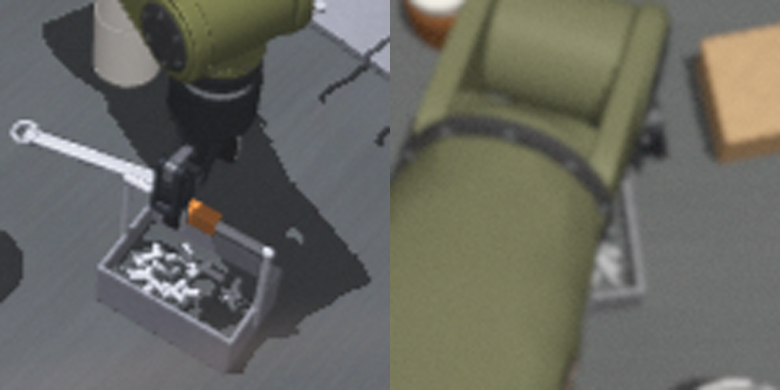

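>>> drive_tool([
  {"tx":0.3,"ty":-0.6,"tz":-1.0,"turn":0.0},
  {"tx":0.0,"ty":0.0,"tz":-1.0,"turn":0.0},
  {"tx":0.0,"ty":0.0,"tz":-1.0,"turn":0.0},
  {"tx":0.0,"ty":0.0,"tz":-0.3,"turn":0.0},
  {"tx":0.0,"ty":0.0,"tz":0.0,"turn":0.0},
  {"tx":0.0,"ty":0.0,"tz":0.0,"turn":0.0},
])

```text
time_s: 3.37
tool_pos: [0.6095, -0.1478, 0.1431]
ee_rot: [-0.204, 3.13, -0.015]
ft_force: [-0.6, 0.5, -0.5]
opening: 0.0853
```

>>> drive_tool([
  {"tx":0.0,"ty":0.0,"tz":0.0,"turn":0.0},
  {"tx":0.0,"ty":0.0,"tz":0.0,"turn":0.0},
  {"tx":0.0,"ty":0.0,"tz":0.0,"turn":0.0},
  {"tx":0.0,"ty":0.0,"tz":0.0,"turn":0.0},
  {"tx":0.0,"ty":0.0,"tz":0.0,"turn":0.0},
  {"tx":0.0,"ty":0.0,"tz":0.0,"turn":0.0},
  {"tx":0.0,"ty":0.0,"tz":0.0,"turn":0.0},
  {"tx":0.0,"ty":0.0,"tz":0.0,"turn":0.0},
], jaw=0.0)

```text
time_s: 4.03
tool_pos: [0.6097, -0.1475, 0.1439]
ee_rot: [-0.204, 3.13, -0.015]
ft_force: [-0.5, 0.3, -0.6]
opening: 0.0146
```

```bash
python3 -c "
from h import *
st()"
```

```text
4.03 [ 0.6097 -0.1475  0.1439] yaw 1.7011 z [ 0.006 -0.009 -1.   ] F [-0.52  0.3  -0.62] M [ 0.02  0.02 -0.  ] op 0.0146 qd 0.001
```

>>> drive_tool([
  {"tx":0.0,"ty":0.0,"tz":0.5,"turn":0.0},
  {"tx":0.0,"ty":0.0,"tz":1.0,"turn":0.0},
  {"tx":0.0,"ty":0.0,"tz":1.5,"turn":0.0},
  {"tx":0.0,"ty":0.0,"tz":1.5,"turn":0.0},
  {"tx":0.0,"ty":0.0,"tz":1.5,"turn":0.0},
  {"tx":0.0,"ty":0.0,"tz":1.5,"turn":0.0},
  {"tx":0.0,"ty":0.0,"tz":1.5,"turn":0.0},
  {"tx":0.0,"ty":0.0,"tz":1.5,"turn":0.0},
  {"tx":0.0,"ty":0.0,"tz":1.5,"turn":0.0},
  {"tx":0.0,"ty":0.0,"tz":1.5,"turn":0.0},
  {"tx":0.0,"ty":0.0,"tz":0.5,"turn":0.0},
  {"tx":0.0,"ty":0.0,"tz":0.0,"turn":0.0},
])

```text
time_s: 5.03
tool_pos: [0.6067, -0.147, 0.2946]
ee_rot: [-0.204, 3.135, -0.013]
ft_force: [0.5, -0.2, -4.6]
opening: 0.0153
```

```bash
python3 -c "
from h import *
st(); snap('scene','scene3')"
```

```text
5.03 [ 0.6067 -0.147   0.2946] yaw 1.7009 z [ 0.001 -0.008 -1.   ] F [ 0.51 -0.16 -4.58] M [ 0.07 -0.15 -0.02] op 0.0153 qd 0.01
```

View pics/scene3.png

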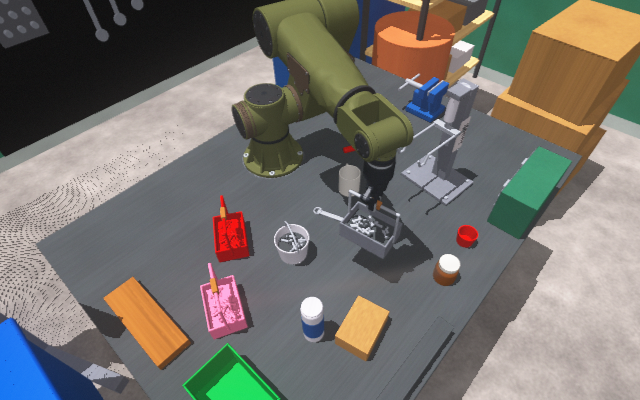

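>>> drive_tool([
  {"tx":-0.2,"ty":0.6,"tz":0.0,"turn":-0.01},
  {"tx":-0.5,"ty":1.2,"tz":0.0,"turn":-0.025},
  {"tx":-0.6,"ty":1.8,"tz":0.0,"turn":-0.03},
  {"tx":-0.6,"ty":1.8,"tz":0.0,"turn":-0.03},
  {"tx":-0.6,"ty":1.8,"tz":0.0,"turn":-0.03},
  {"tx":-0.6,"ty":1.8,"tz":0.0,"turn":-0.03},
  {"tx":-0.6,"ty":1.8,"tz":0.0,"turn":-0.03},
  {"tx":-0.6,"ty":1.8,"tz":0.0,"turn":-0.03},
  {"tx":-0.6,"ty":1.8,"tz":0.0,"turn":-0.02},
  {"tx":-0.5,"ty":1.2,"tz":0.0,"turn":-0.01},
  {"tx":0.0,"ty":0.6,"tz":0.0,"turn":0.0},
  {"tx":0.0,"ty":0.0,"tz":0.0,"turn":0.0},
])

```text
time_s: 6.08
tool_pos: [0.5438, 0.0257, 0.2806]
ee_rot: [-0.209, -3.114, 0.006]
ft_force: [0.4, 0.4, -5.6]
opening: 0.0154
```

```bash
python3 -c "
from h import *
st(); im,D=snap('scene','scene4'); st()
cv2.imwrite('pics/c4.png',cv2.resize(im[60:260,330:530,::-1],(600,600),interpolation=cv2.INTER_CUBIC))
v,u=np.nonzero(D>0);P=w('scene',u,v,D[v,u])
k=(abs(P[:,2]-.3)<.012)&(abs(P[:,0]-.54)<.1)&(P[:,1]<.1)&(P[:,1]>-.1);Q=P[k];print(k.sum(),Q.min(0),Q.max(0))"
```

```text
6.08 [0.5438 0.0257 0.2806] yaw 1.437 z [-0.021 -0.003 -1.   ] F [ 0.44  0.45 -5.61] M [-0.07 -0.25  0.  ] op 0.0154 qd 0.022
6.13 [0.5439 0.0251 0.2806] yaw 1.4368 z [-0.021 -0.003 -1.   ] F [-0.5  -0.23 -5.66] M [-0.06  0.11  0.02] op 0.015 qd 0.027
120 [ 0.46424885 -0.00870265  0.28802699] [0.62065375 0.04102544 0.31147944]
```

View pics/c4.png

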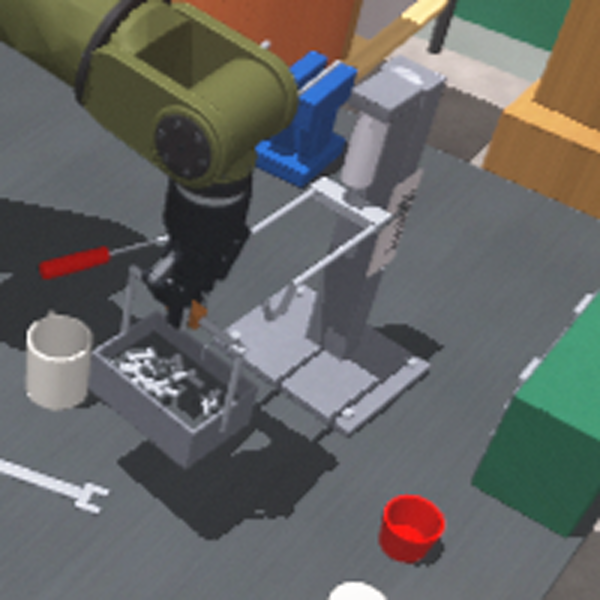

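>>> drive_tool([
  {"tx":0.0,"ty":0.0,"tz":0.6,"turn":0.0},
  {"tx":0.0,"ty":0.0,"tz":0.8,"turn":0.018},
  {"tx":0.0,"ty":0.3,"tz":0.3,"turn":0.0},
  {"tx":0.1,"ty":0.8,"tz":0.1,"turn":0.0},
  {"tx":0.1,"ty":0.8,"tz":0.1,"turn":0.0},
  {"tx":0.1,"ty":0.8,"tz":0.1,"turn":0.0},
  {"tx":0.1,"ty":0.8,"tz":0.1,"turn":0.0},
  {"tx":0.1,"ty":0.6,"tz":0.1,"turn":0.0},
  {"tx":0.0,"ty":0.0,"tz":0.0,"turn":0.0},
  {"tx":0.0,"ty":0.0,"tz":0.0,"turn":0.0},
])

```text
time_s: 6.97
tool_pos: [0.5503, 0.0685, 0.3043]
ee_rot: [-0.18, -3.115, 0.007]
ft_force: [-0.9, -0.5, -4.8]
opening: 0.0151
```

```bash
python3 -c "
from h import *
st()"
```

```text
6.97 [0.5503 0.0685 0.3043] yaw 1.4552 z [-0.022 -0.004 -1.   ] F [-0.88 -0.49 -4.75] M [-0.01 -0.01 -0.01] op 0.0151 qd 0.018
```

>>> drive_tool([
  {"tx":0.0,"ty":0.4,"tz":-0.3,"turn":0.0},
  {"tx":0.0,"ty":0.8,"tz":-0.1,"turn":0.0},
  {"tx":0.1,"ty":0.9,"tz":0.0,"turn":0.0},
  {"tx":0.1,"ty":0.9,"tz":0.0,"turn":0.0},
  {"tx":0.0,"ty":0.9,"tz":0.0,"turn":0.0},
  {"tx":0.0,"ty":0.9,"tz":0.0,"turn":0.0},
  {"tx":0.0,"ty":0.6,"tz":0.0,"turn":0.0},
  {"tx":0.0,"ty":0.2,"tz":0.0,"turn":0.0},
  {"tx":0.0,"ty":0.0,"tz":0.0,"turn":0.0},
  {"tx":0.0,"ty":0.0,"tz":0.0,"turn":0.0},
])

```text
time_s: 7.8
tool_pos: [0.5521, 0.1312, 0.2992]
ee_rot: [-0.179, -3.114, 0.008]
ft_force: [-0.5, 0.3, -4.7]
opening: 0.0149
```

```bash
python3 -c "
from h import *
im,D=snap('scene','scene5'); im2,D2=snap('top','top5'); st()
f=lambda i:cv2.resize(i[...,::-1],(400,480),interpolation=cv2.INTER_CUBIC)
cv2.imwrite('pics/c5.png',np.hstack([f(im[90:210,380:480]),f(im2[70:190,120:220])]))
print(fithook('scene',D))"
```

```text
7.9 [0.5521 0.1309 0.2992] yaw 1.4555 z [-0.023 -0.004 -1.   ] F [-0.05  0.05 -5.01] M [-0.05 -0.08 -0.02] op 0.0149 qd 0.005
(array([ 0.55708511,  0.12536892, -0.0580583 ,  0.24931117]), 230, np.float64(0.002261625559242027))
```

View pics/c5.png

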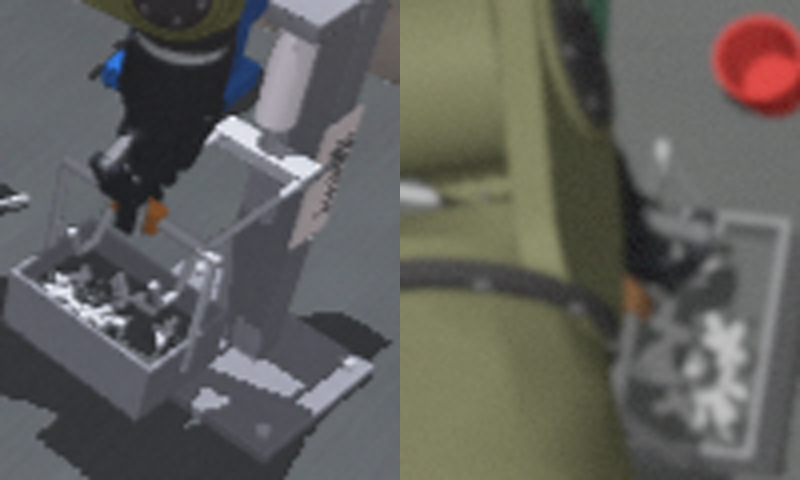

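>>> drive_tool([
  {"tx":0.0,"ty":-0.35,"tz":-0.3,"turn":0.0},
  {"tx":0.0,"ty":0.0,"tz":-0.5,"turn":0.0},
  {"tx":0.0,"ty":0.0,"tz":-0.6,"turn":0.0},
  {"tx":0.0,"ty":0.0,"tz":-0.6,"turn":0.0},
  {"tx":0.0,"ty":0.0,"tz":-0.6,"turn":0.0},
  {"tx":0.0,"ty":0.0,"tz":-0.5,"turn":0.0},
  {"tx":0.0,"ty":0.0,"tz":-0.2,"turn":0.0},
  {"tx":0.0,"ty":0.0,"tz":0.0,"turn":0.0},
  {"tx":0.0,"ty":0.0,"tz":0.0,"turn":0.0},
])

```text
time_s: 8.65
tool_pos: [0.5519, 0.1254, 0.2615]
ee_rot: [-0.183, -3.112, 0.009]
ft_force: [-0.0, -0.3, -5.1]
opening: 0.015
```

```bash
python3 -c "
from h import *
im,D=snap('scene','scene6'); st()
cv2.imwrite('pics/c6.png',cv2.resize(im[90:210,380:480,::-1],(500,600),interpolation=cv2.INTER_CUBIC))
v,u=np.nonzero(D>0);P=w('scene',u,v,D[v,u])
k=(P[:,2]>.225)&(P[:,2]<.29)&(abs(P[:,0]-.55)<.1)&(P[:,1]<.18)&(P[:,1]>.08)
q=P[k]-[.552,.1275,0];c,s=np.cos(-.116),np.sin(-.116)
q=np.c_[q[:,0]*c+q[:,1]*s,-q[:,0]*s+q[:,1]*c,q[:,2]]
for p,a,b in sorted(zip(q.round(3).tolist(),u[k],v[k])): print(p,a,b) if abs(p[0])>.027 else 0
"
```

```text
8.7 [0.5519 0.1254 0.2616] yaw 1.4534 z [-0.025 -0.004 -1.   ] F [ 0.33  0.14 -4.81] M [-0.03 -0.04 -0.04] op 0.0149 qd 0.005
[-0.079, -0.007, 0.236] 391 147
[-0.077, -0.009, 0.234] 391 148
[-0.077, -0.008, 0.26] 392 142
[-0.077, -0.005, 0.271] 393 139
[-0.076, -0.009, 0.23] 391 149
[-0.076, -0.008, 0.252] 392 144
[-0.076, -0.004, 0.232] 392 148
[-0.076, -0.003, 0.274] 394 138
[-0.075, -0.009, 0.249] 392 145
[-0.075, -0.007, 0.243] 392 146
[-0.075, -0.006, 0.238] 392 147
[-0.075, -0.005, 0.255] 393 143
[-0.075, -0.005, 0.259] 393 142
[-0.074, -0.009, 0.27] 393 140
[-0.074, -0.008, 0.266] 393 141
[-0.074, -0.005, 0.225] 392 150
[-0.074, -0.004, 0.272] 394 139
[-0.073, -0.008, 0.232] 392 149
[-0.073, -0.006, 0.248] 393 145
[-0.073, -0.006, 0.252] 393 144
[-0.073, -0.005, 0.239] 393 147
[-0.073, -0.005, 0.244] 393 146
[-0.073, -0.004, 0.234] 393 148
[-0.072, -0.005, 0.261] 394 142
[-0.072, -0.003, 0.256] 394 143
[-0.071, -0.007, 0.271] 394 140
[-0.07, -0.004, 0.274] 395 139
[-0.069, -0.01, 0.27] 394 141
[-0.068, -0.005, 0.268] 395 141
[-0.067, -0.007, 0.274] 395 140
[-0.067, -0.002, 0.2
[... 4960 characters left out ...]
 -0.011, 0.24] 427 171
[0.074, -0.01, 0.256] 428 167
[0.074, -0.009, 0.269] 429 164
[0.074, -0.008, 0.251] 428 168
[0.075, -0.01, 0.235] 427 172
[0.075, -0.008, 0.23] 427 173
[0.075, -0.008, 0.261] 429 166
[0.075, -0.006, 0.255] 429 167
[0.075, -0.002, 0.226] 428 173
[0.076, -0.011, 0.267] 429 165
[0.076, -0.008, 0.244] 428 170
[0.076, -0.007, 0.239] 428 171
[0.076, -0.006, 0.251] 429 168
[0.076, -0.006, 0.268] 430 164
[0.076, -0.005, 0.233] 428 172
[0.077, -0.007, 0.265] 430 165
[0.077, -0.004, 0.242] 429 170
[0.077, -0.004, 0.255] 430 167
[0.077, -0.004, 0.259] 430 166
[0.077, -0.002, 0.236] 429 171
[0.077, -0.002, 0.266] 431 164
[0.078, -0.008, 0.25] 429 169
[0.078, -0.003, 0.264] 431 165
```

View pics/c6.png

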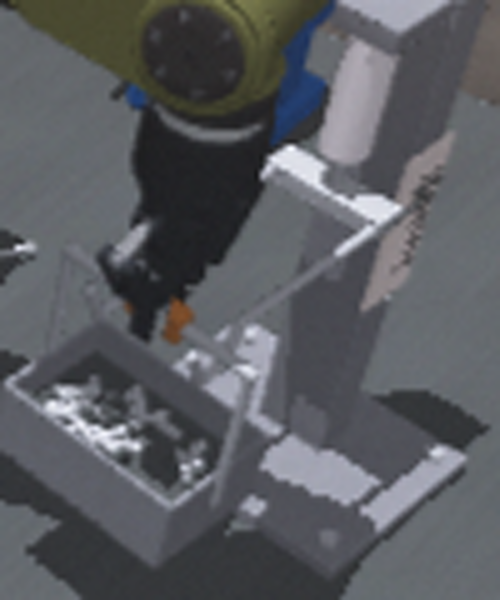

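>>> drive_tool([
  {"tx":0.0,"ty":0.3,"tz":-0.3,"turn":0.0},
  {"tx":0.0,"ty":0.0,"tz":-0.3,"turn":0.0},
  {"tx":0.0,"ty":0.0,"tz":-0.3,"turn":0.0},
  {"tx":0.0,"ty":0.0,"tz":-0.3,"turn":0.0},
  {"tx":0.0,"ty":0.0,"tz":-0.3,"turn":0.0},
  {"tx":0.0,"ty":0.0,"tz":-0.3,"turn":0.0},
  {"tx":0.0,"ty":0.0,"tz":-0.3,"turn":0.0},
  {"tx":0.0,"ty":0.0,"tz":-0.3,"turn":0.0},
  {"tx":0.0,"ty":0.0,"tz":0.0,"turn":0.0},
  {"tx":0.0,"ty":0.0,"tz":0.0,"turn":0.0},
])

```text
time_s: 9.53
tool_pos: [0.5523, 0.129, 0.236]
ee_rot: [-0.183, -3.114, 0.008]
ft_force: [0.1, -0.2, -3.1]
opening: 0.0146
```

```bash
python3 -c "
from h import *
st()"
```

```text
9.53 [0.5523 0.129  0.236 ] yaw 1.4536 z [-0.022 -0.004 -1.   ] F [ 0.13 -0.15 -3.15] M [ 0.03 -0.12 -0.01] op 0.0146 qd 0.006
```

>>> drive_tool([
  {"tx":0.0,"ty":0.0,"tz":-0.2,"turn":0.0},
  {"tx":0.0,"ty":0.0,"tz":-0.2,"turn":0.0},
  {"tx":0.0,"ty":0.0,"tz":-0.2,"turn":0.0},
  {"tx":0.0,"ty":0.0,"tz":-0.2,"turn":0.0},
  {"tx":0.0,"ty":0.0,"tz":-0.2,"turn":0.0},
  {"tx":0.0,"ty":0.0,"tz":-0.2,"turn":0.0},
  {"tx":0.0,"ty":0.0,"tz":-0.2,"turn":0.0},
  {"tx":0.0,"ty":0.0,"tz":0.0,"turn":0.0},
  {"tx":0.0,"ty":0.0,"tz":0.0,"turn":0.0},
])

```text
time_s: 10.28
tool_pos: [0.5524, 0.1291, 0.2217]
ee_rot: [-0.183, -3.116, 0.007]
ft_force: [-1.4, 0.8, -1.9]
opening: 0.0153
```

```bash
python3 -c "
from h import *
im,D=snap('scene','scene7'); st(); print(fithook('scene',D,.235))
cv2.imwrite('pics/c7.png',cv2.resize(im[90:210,380:480,::-1],(500,600),interpolation=cv2.INTER_CUBIC))"
```

```text
10.33 [0.5524 0.129  0.2217] yaw 1.4537 z [-0.021 -0.003 -1.   ] F [-2.03  0.94 -1.5 ] M [0.02 0.06 0.01] op 0.0149 qd 0.002
(array([ 0.53389363,  0.13164242, -0.31873297,  0.23086459]), 362, np.float64(0.013350551410182484))
```

View pics/c7.png

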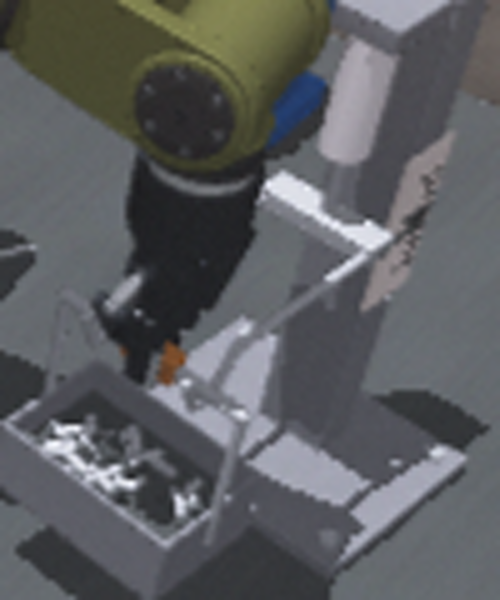

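>>> drive_tool([
  {"tx":0.0,"ty":0.0,"tz":-0.2,"turn":0.0},
  {"tx":0.0,"ty":0.0,"tz":-0.2,"turn":0.0},
  {"tx":0.0,"ty":0.0,"tz":-0.2,"turn":0.0},
  {"tx":0.0,"ty":0.0,"tz":-0.2,"turn":0.0},
  {"tx":0.0,"ty":0.0,"tz":0.0,"turn":0.0},
  {"tx":0.0,"ty":0.0,"tz":0.0,"turn":0.0},
  {"tx":0.0,"ty":0.0,"tz":0.0,"turn":0.0},
])

```text
time_s: 10.92
tool_pos: [0.5524, 0.129, 0.2134]
ee_rot: [-0.183, -3.116, 0.007]
ft_force: [-3.1, 0.6, -0.3]
opening: 0.0151
```

```bash
python3 -c "
from h import *
st()"
```

```text
10.92 [0.5524 0.129  0.2134] yaw 1.4537 z [-0.02  -0.003 -1.   ] F [-3.07  0.64 -0.29] M [-0.06  0.12 -0.01] op 0.0151 qd 0.003
```

>>> drive_tool([
  {"tx":-0.1,"ty":0.0,"tz":0.0,"turn":0.0},
  {"tx":0.0,"ty":0.0,"tz":0.0,"turn":0.0},
  {"tx":0.0,"ty":0.0,"tz":0.0,"turn":0.0},
])

```text
time_s: 11.17
tool_pos: [0.5519, 0.129, 0.2139]
ee_rot: [-0.183, -3.118, 0.007]
ft_force: [-0.7, 0.0, -0.5]
opening: 0.0151
```

>>> drive_tool([
  {"tx":0.0,"ty":0.0,"tz":0.0,"turn":0.0},
  {"tx":0.0,"ty":0.0,"tz":0.0,"turn":0.0},
])

```text
time_s: 11.33
tool_pos: [0.5519, 0.129, 0.2141]
ee_rot: [-0.183, -3.118, 0.007]
ft_force: [-1.3, 0.6, -0.4]
opening: 0.0151
```

```bash
python3 -c "
from h import *
im,D=snap('scene','scene8');st()
cv2.imwrite('pics/c8.png',cv2.resize(im[90:210,380:480,::-1],(500,600),interpolation=cv2.INTER_CUBIC))"
```

```text
11.38 [0.5519 0.129  0.2141] yaw 1.4536 z [-0.018 -0.003 -1.   ] F [-1.79  0.6   0.26] M [-0.04 -0.06 -0.01] op 0.0152 qd 0.001
```

View pics/c8.png

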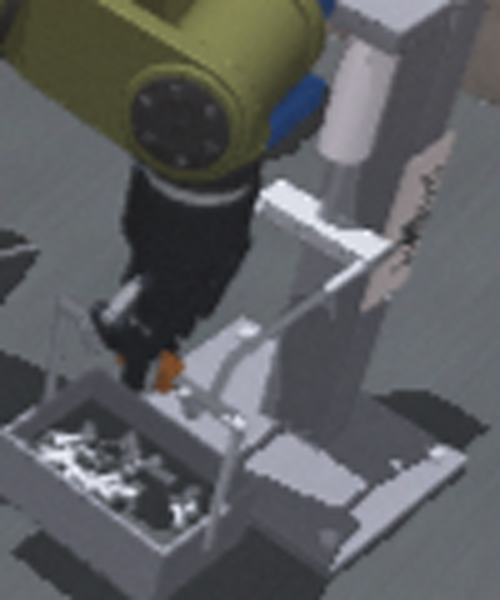

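>>> drive_tool([
  {"tx":0.0,"ty":0.0,"tz":0.0,"turn":0.0},
  {"tx":0.0,"ty":0.0,"tz":0.0,"turn":0.0},
  {"tx":0.0,"ty":0.0,"tz":0.0,"turn":0.0},
  {"tx":0.0,"ty":0.0,"tz":0.0,"turn":0.0},
  {"tx":0.0,"ty":0.0,"tz":0.0,"turn":0.0},
  {"tx":0.0,"ty":0.0,"tz":0.0,"turn":0.0},
], jaw=0.6)

```text
time_s: 11.88
tool_pos: [0.5521, 0.1291, 0.2142]
ee_rot: [-0.183, -3.119, 0.006]
ft_force: [-0.4, 0.2, -0.1]
opening: 0.0517
```

```bash
python3 -c "
from h import *
im,D=snap('scene','scene9');st()
cv2.imwrite('pics/c9.png',cv2.resize(im[90:210,380:480,::-1],(500,600),interpolation=cv2.INTER_CUBIC))"
```

```text
11.93 [0.5521 0.1291 0.2142] yaw 1.4535 z [-0.018 -0.003 -1.   ] F [-0.29 -0.07 -0.26] M [ 0.04  0.   -0.  ] op 0.0513 qd 0.001
```

View pics/c9.png

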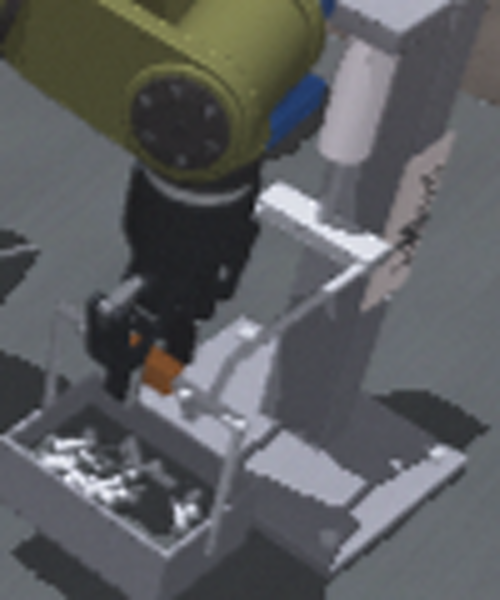

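>>> drive_tool([
  {"tx":0.0,"ty":0.0,"tz":0.4,"turn":0.0},
  {"tx":0.0,"ty":0.0,"tz":0.6,"turn":0.0},
  {"tx":0.0,"ty":0.0,"tz":1.0,"turn":0.0},
  {"tx":0.0,"ty":0.0,"tz":1.0,"turn":0.0},
  {"tx":0.0,"ty":0.0,"tz":1.5,"turn":0.0},
  {"tx":0.0,"ty":0.0,"tz":1.5,"turn":0.0},
  {"tx":0.0,"ty":0.0,"tz":1.5,"turn":0.0},
  {"tx":0.0,"ty":0.0,"tz":1.5,"turn":0.0},
  {"tx":0.0,"ty":0.0,"tz":1.5,"turn":0.0},
  {"tx":-1.0,"ty":-1.0,"tz":1.5,"turn":0.0},
  {"tx":-2.0,"ty":-2.0,"tz":1.0,"turn":0.0},
  {"tx":-2.0,"ty":-2.0,"tz":0.5,"turn":0.0},
])

```text
time_s: 12.93
tool_pos: [0.5012, 0.08, 0.3641]
ee_rot: [-0.178, -3.123, 0.005]
ft_force: [0.4, 0.5, -0.1]
opening: 0.0512
```

>>> drive_tool([
  {"tx":-2.0,"ty":-2.0,"tz":0.0,"turn":0.0},
  {"tx":-2.0,"ty":-2.0,"tz":0.0,"turn":0.0},
  {"tx":-2.0,"ty":-2.0,"tz":0.0,"turn":0.0},
  {"tx":-2.0,"ty":-2.0,"tz":0.0,"turn":0.0},
  {"tx":-1.0,"ty":-1.0,"tz":0.0,"turn":0.0},
  {"tx":0.0,"ty":0.0,"tz":0.0,"turn":0.0},
  {"tx":0.0,"ty":0.0,"tz":0.0,"turn":0.0},
  {"tx":0.0,"ty":0.0,"tz":0.0,"turn":0.0},
  {"tx":0.0,"ty":0.0,"tz":0.0,"turn":0.0},
])

```text
time_s: 13.68
tool_pos: [0.4037, -0.0149, 0.3762]
ee_rot: [0.182, 3.133, -0.006]
ft_force: [-1.1, -0.1, 1.4]
opening: 0.0513
```

```bash
cat > chk.py <<'E'
from h import *
import sys
k0=sys.argv[1]
im,D=snap('scene','s'+k0);st()
cv2.imwrite(f'pics/d{k0}.png',cv2.resize(im[90:230,350:480,::-1],(540,580),interpolation=cv2.INTER_CUBIC))
v,u=np.nonzero(D>0);P=w('scene',u,v,D[v,u])
q=P-[.552,.1275,0];c,s=np.cos(-.116),np.sin(-.116)
q=np.c_[q[:,0]*c+q[:,1]*s,-q[:,0]*s+q[:,1]*c,q[:,2]]
def box(a,b,e,f,g,h):
    k=(q[:,0]>a)&(q[:,0]<b)&(q[:,1]>e)&(q[:,1]<f)&(q[:,2]>g)&(q[:,2]<h);return q[k]
b=box(-.09,.09,-.02,.02,.205,.24)
for lo,hi in((-.075,-.05),(-.02,.02),(.05,.075)):
    z=b[(b[:,0]>lo)&(b[:,0]<hi)];print('bar',lo,len(z),z.mean(0).round(4))
rr=box(-.02,.02,-.08,.08,.1,.18)
rim=box(-.1,.1,-.08,.08,.122,.138)
print('rim',len(rim),cv2.minAreaRect(rim[:,:2].astype(np.float32)))
rods=box(-.05,.05,.04,.11,.22,.29);print('rods z',len(rods),rods[:,2].mean().round(4),np.median(rods[:,2]).round(4))
print('prev diff', [ (i, float(np.abs(im[120:215,370:470].astype(int)-cv2.imread(f"pics/s{i}.png")[120:215,370:470,::-1].astype(int)).mean())) for i in sys.argv[2:]])
E
python3 chk.py 10
```

```text
13.73 [ 0.4038 -0.0148  0.3761] yaw 1.4551 z [ 0.003 -0.004 -1.   ] F [-0.3  -0.68 -0.26] M [ 0.01  0.04 -0.05] op 0.051 qd 0.006
bar -0.075 20 [-0.0653 -0.0032  0.2175]
bar -0.02 85 [ 0.0008 -0.0051  0.221 ]
bar 0.05 28 [ 0.0633 -0.0024  0.2179]
rim 198 ((-0.0009938925504684448, -0.0013007856905460358), (0.15685449540615082, 0.10690958052873611), 1.125689148902893)
rods z 79 0.239 0.2393
prev diff []
```

View pics/d10.png

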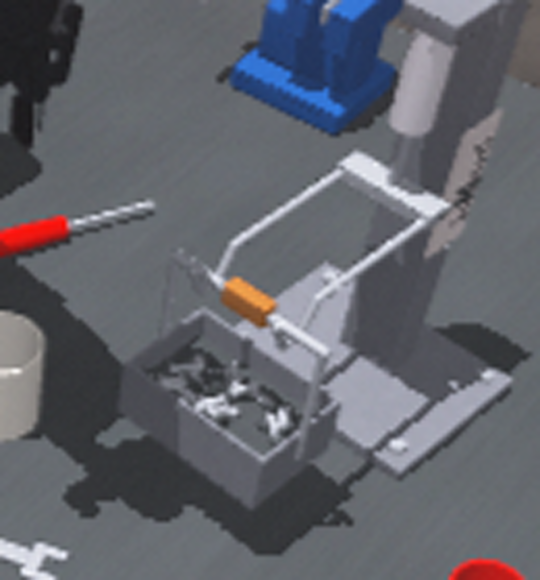

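The picture shows the crate hanging level in both prongs: the orange grip at crop (248,302) lies between them, and the gripper is clear. I'll let it settle and look again.

>>> drive_tool([
  {"tx":0.0,"ty":0.0,"tz":0.0,"turn":0.0},
  {"tx":0.0,"ty":0.0,"tz":0.0,"turn":0.0},
  {"tx":0.0,"ty":0.0,"tz":0.0,"turn":0.0},
  {"tx":0.0,"ty":0.0,"tz":0.0,"turn":0.0},
  {"tx":0.0,"ty":0.0,"tz":0.0,"turn":0.0},
  {"tx":0.0,"ty":0.0,"tz":0.0,"turn":0.0},
  {"tx":0.0,"ty":0.0,"tz":0.0,"turn":0.0},
  {"tx":0.0,"ty":0.0,"tz":0.0,"turn":0.0},
  {"tx":0.0,"ty":0.0,"tz":0.0,"turn":0.0},
  {"tx":0.0,"ty":0.0,"tz":0.0,"turn":0.0},
  {"tx":0.0,"ty":0.0,"tz":0.0,"turn":0.0},
  {"tx":0.0,"ty":0.0,"tz":0.0,"turn":0.0},
])

```text
time_s: 14.73
tool_pos: [0.4049, -0.0134, 0.3752]
ee_rot: [0.178, 3.136, -0.005]
ft_force: [0.2, -1.3, 0.5]
opening: 0.0511
```

>>> drive_tool([
  {"tx":0.0,"ty":0.0,"tz":0.0,"turn":0.0},
  {"tx":0.0,"ty":0.0,"tz":0.0,"turn":0.0},
  {"tx":0.0,"ty":0.0,"tz":0.0,"turn":0.0},
  {"tx":0.0,"ty":0.0,"tz":0.0,"turn":0.0},
  {"tx":0.0,"ty":0.0,"tz":0.0,"turn":0.0},
  {"tx":0.0,"ty":0.0,"tz":0.0,"turn":0.0},
  {"tx":0.0,"ty":0.0,"tz":0.0,"turn":0.0},
  {"tx":0.0,"ty":0.0,"tz":0.0,"turn":0.0},
  {"tx":0.0,"ty":0.0,"tz":0.0,"turn":0.0},
  {"tx":0.0,"ty":0.0,"tz":0.0,"turn":0.0},
  {"tx":0.0,"ty":0.0,"tz":0.0,"turn":0.0},
  {"tx":0.0,"ty":0.0,"tz":0.0,"turn":0.0},
])

```text
time_s: 15.73
tool_pos: [0.4049, -0.0134, 0.3752]
ee_rot: [0.178, 3.136, -0.005]
ft_force: [0.3, -0.1, -0.2]
opening: 0.0513
```

```bash
python3 chk.py 11 10; python3 chk.py 12 10 11; python3 chk.py 13 12 11; python3 chk.py 14 13 11
```

```text
15.78 [ 0.4049 -0.0134  0.3752] yaw 1.4576 z [ 0.    -0.003 -1.   ] F [ 0.16 -0.4  -0.54] M [-0.    0.06 -0.02] op 0.0515 qd 0.002
bar -0.075 18 [-0.0653 -0.0035  0.2184]
bar -0.02 87 [-0.     -0.0053  0.2213]
bar 0.05 28 [ 0.0641 -0.0022  0.2181]
rim 193 ((-0.0004472583532333374, -0.0013548508286476135), (0.1563282459974289, 0.10439479351043701), 0.45633572340011597)
rods z 81 0.2388 0.2393
prev diff [('10', 1.1853684210526316)]
15.83 [ 0.4049 -0.0135  0.3752] yaw 1.4576 z [ 0.    -0.003 -1.   ] F [-0.52 -0.05  1.21] M [-0.03 -0.04 -0.04] op 0.0511 qd 0.002
bar -0.075 18 [-0.0651 -0.0036  0.2195]
bar -0.02 83 [ 0.0003 -0.0047  0.2216]
bar 0.05 28 [ 0.064  -0.0018  0.2177]
rim 209 ((-0.0004105120897293091, -0.0012565217912197113), (0.15533055365085602, 0.10658518224954605), 0.4967246651649475)
rods z 81 0.2388 0.2393
prev diff [('10', 1.1834385964912282), ('11', 1.0143508771929826)]
15.88 [ 0.4049 -0.0134  0.3752] yaw 1.4577 z [ 0.    -0.003 -1.   ] F [ 0.04  0.66 -0.17] M [-0.02  0.01 -0.02] op 0.0511 qd 0.001
bar -0.075 18 [-0.0656 -0.0034  0.2184]
bar -0.02 84 [-0.0003 -0.0051  0.2212]
bar 0.05 28 [ 0.0634 -0.0024  0.2185]
rim 213 ((-0.0007294118404388428, -0.001223694533109665), (0.15757164359092712, 0.10433132946491241), 0.6506198644638062)
rods z 82 0.2388 0.2389
prev diff [('12', 1.0099298245614035), ('11', 1.0172631578947369)]
15.93 [ 0.4049 -0.0134  0.3752] yaw 1.4577 z [ 0.    -0.003 -1.   ] F [ 0.08 -0.32 -0.05] M [ 0.02  0.03 -0.02] op 0.0514 qd 0.002
bar -0.075 18 [-0.0646 -0.0025  0.2182]
bar -0.02 89 [ 0.0003 -0.0048  0.2212]
bar 0.05 28 [ 0.063  -0.0018  0.2178]
rim 198 ((-0.0016024038195610046, -0.0004922859370708466), (0.1062791645526886, 0.15833961963653564), 89.79529571533203)
rods z 78 0.2389 0.2392
prev diff [('13', 1.0103157894736843), ('11', 1.0233684210526315)]
```

Across successive frames the only differences are at noise level (about 1 grey level), so the crate is still, level and centred. I'm handing in.

```bash
python3 -c "
from workcell import r
print(r.job_done())"
```

```text
the job is handed in; nothing more can be done
None
```

The grey steel crate of bolts hangs by its bar in both prongs of the scale's double hook, and the job is handed in at about 16 s. The hand-in reported no verdict.

- **How it was hung:** I gripped the wooden grip from above, carried the crate in from the hook's -y side, and lowered it in 2–3 mm steps. I opened the gripper only when the wrist's vertical force had fallen from about 4.8 N to about 0 N, with the hook down about 30 mm.
- **Last checks:** Depth images showed the bar level within about 2 mm end to end at about z 0.22 and centred on the seat to a few mm. Frames compared over 0.15 s differed only by image noise. The gripper was about 0.2 m away, touching nothing.
- **What disagreed:**
  - A sideways force of up to 3 N built up while lowering; a 1 mm shift eased it to 1–2 N before I let go.
  - Fitting the hook's pose from images failed once the gripper blocked the view, so I took the seating from the force readings and later pictures. I did not read the scale's pointer itself.
  - The first move call was refused as invalid input, and nothing moved.

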